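Press the bush home in a suspension link with the palm press

TASK

Lay the blue suspension link with its proud brass bush on the bed of the green palm press, bush uppermost and centred under the ram, and let go of it. Then push the red plunger head all the way down to its stop so that the ram drives the bush home, and let the head spring back up, leaving the link lying flat on the press bed. Leave the other things on the bench alone.

Things in the scene. Friction and masses are not known exactly. Their poses are not given: they have to be found in the camera images.
- press: Green bench palm press, bolted down at a varying place and yaw. Origin: on the ram axis at table level. Column (70 mm wide, x +-35 mm) at y = +62 to +108 mm; from it an overhanging arm (50 mm wide, 105 to 140 mm above the table) reaches over the bed to y = -22 mm. The throat is open on the -y side: best put the link in from there, eye end towards the press's +y.
- bed (a point): Point on the ram axis on top of the press's flat bare steel bed, 30 mm above the table, in the middle of a flat yellow painted disc of 34 mm. Axes as the press. The bed reaches 50 mm each way along x and from y = -115 to +105 mm. A link's eye (radius 20 mm) centred here is clear of the column.
- plunger (a joint): How far the plunger is pressed, m: 0 up (at rest), 0.038 down at its stop. A vertical spring slide: about 3 N to start it, 11 N at the stop, plus about 6 N while the ram is driving the bush; it springs back up when released. The ram tip meets the bush after about 30 mm and is level with the link's upper face at the stop.
- head_top (a point): Centre of the flat top of the red round plunger head (58 mm across, 20 mm thick), 195 mm above the table when up, 157 mm when fully down. It moves with the plunger.
- ram_tip (a point): Centre of the flat lower face (30 mm across) of the steel ram, 84 mm above the table when up, 46 mm when fully down. It moves with the plunger.
- link: Blue aluminium link arm lying flat, 200 mm long, 16 mm thick, about 0.26 kg. Origin: middle of its underside; x along it, z up. Straight shank 24 mm wide from x = -75 to +70 mm; at x = +80 mm a round eye (40 mm across) with the brass bush, at x = -85 mm a plain round end (30 mm). Balances near x = +20 mm; gripped across the shank at x = -20 mm the gripper stays 100 mm from the ram axis.
- bush (a joint): How far the bush has been pushed into the eye, m: it begins at 0 to 0.0015 and is flush with the link's upper face at 0.008 (its limit). It needs about 6 N and stays where it is left.
- bush_top (a point): Centre of the upper face of the brass bush (26 mm across), on the link's x = +80 mm; at joint value 0 it is 24 mm above the link's underside, 8 mm proud of the eye. It moves with the bush.
- spray_can: Bystander: spray can with a yellow label, 64 mm across, 190 mm tall. Origin: centre of its underside.
- cleaner: Bystander: white bottle with a red cap, 76 mm across, 200 mm tall. Origin: centre of its underside.
- grease_jar: Bystander: red jar with a black lid, 80 mm across, 85 mm tall. Origin: centre of its underside.
- tape_roll: Bystander: yellow roll of tape lying flat, 100 mm across, 30 mm high. Origin: centre of its underside.
- hammer: Bystander: hammer lying on the table between robot and press. Origin: on the table under it.
- screwdriver: Bystander: screwdriver lying on the table on the right. Origin: on the table under it.
- mug: Bystander: white mug, 80 mm across, 90 mm tall. Origin: centre of its underside.

How it is judged:
On the way, in this order (a step that is already met when the one before it is completed fails the run):
1. the link lies on the press bed, let go, its bush still standing proud and centred under the ram, the head up (horizontal distance between bush_top and ram_tip below 0.009 m and z of link in the frame of press between 0.026 and 0.036 m and angle between link's own z axis and vertical below 0.08 rad and contact force between the fingers and link below 0.3 N and value of joint bush below 0.004 m and value of joint plunger below 0.005 m), for 0.2 s.
2. the head is down at its stop with the bush centred under the ram and driven home (value of joint plunger above 0.036 m and horizontal distance between bush_top and ram_tip below 0.01 m and value of joint bush above 0.0055 m), for 0.1 s.
At the end, for the whole second after the job is handed in: The plunger head is back up (within 4 mm), the bush is home (less than 2.5 mm proud), and the link rests flat (within 0.08 rad) and still on the press bed with its bush within 15 mm of the ram axis (within 9 mm before, and 10 mm while, it is pressed) (value of joint plunger below 0.004 m and value of joint bush above 0.0055 m and horizontal distance between bush_top and ram_tip below 0.015 m and z of link in the frame of press between 0.026 and 0.036 m and angle between link's own z axis and vertical below 0.08 rad and linear speed of link below 0.02 m/s); the robot touches nothing.
It fails at once if a bystander is shoved (more than 30 mm) or knocked over (distance of any of spray_can, cleaner, grease_jar, mug, tape_roll, hammer, screwdriver from where it was at the start of the episode above 0.03 m or angle between any of spray_can, cleaner, grease_jar, mug's own z axis and vertical above 0.5 rad).
It also fails if it takes over 54 s, if anything falls off the work surface, if the arm or the gripper's body presses on something with over 40 N, if the wrist force passes 120 N, or if a joint passes its speed limit or range.

ROBOT

A 7-joint arm with a two-finger parallel gripper is mounted at the origin on the work surface. World frame = base frame: x ahead of the robot, y to its left, z up, the work surface at z = 0. Lengths are in m, angles in rad, forces in N, time in s.
With the tool pointing down it reaches from about 0.425 to 0.8 m from the base axis. Payload 8.3 kg.
Tool frame: the origin (TCP) lies midway between the tips of the shut fingers; the grasp point (between the pads) lies 19 mm behind it; z points along the fingers, y is the line along which they close (so a half turn about z gives the same grasp; the last joint's range is limited). The gripper opens to 85 mm and grips with 20 to 120 N. Pads are 22 mm wide; open, the fingers measure 114 mm over their backs; the gripper's body (76 mm by 85 mm) begins 54 mm behind the grasp point. The pads swing forward as they close: fully open they stand 13 mm farther back than shut.
Start: joints at [1.042, 0.383, 0.016, 1.37, -0.006, 1.388, -0.046], TCP at [0.281, -0.558, 0.231] pointing down, gripper open.
Joint ranges: [-2.95, 2.95], [-0.25, 2.06], [-1.52, 1.56], [0.18, 2.33], [-1.44, 4.58], [0.02, 2.06], [-3.01, 3.01]. Speed limits (rad/s): [2.39, 2.39, 3.01, 3.01, 3.14, 3.14, 3.14].

INTERFACE

Orientations are given as a rotation vector (axis times angle).
In Python, from bench import manip gives the robot as it stands.
- The arm moves only by the shell command python3 -m crank 'ROWS' [OPENING] [FORCE]. ROWS is JSON, a list of rows, each an object of numbers: "x", "y", "z": the shift along the tool's x, y, z in units of 30 mm (1.0 is 30 mm); "twist": the turn about the tool's z in degrees. In form: [{"x": .., "y": .., "z": .., "twist": ..}, ...]. A call has 1 to 8 rows; each row shifts and turns the commanded pose from where the row before left it, along the tool's axes as they then stand; what a row does not reach is not made up. A row lasts 1/10 s, in which the tool goes at most 50 mm and 8.59 degrees, less where a joint would pass 70% of its speed; a pose out of reach is approached as far as the arm can. A call is refused whole if a number of a shift passes 1 or a number of a turn 8.59, either way. A call with a gripper value outside its range is refused whole. OPENING is the finger opening in mm, from 0 to 85.4, set as the call begins (- or left out, the last holds). The fingers move at their own pace and stop on an object; FORCE is the grip in N (left out, the last holds). Time passes only in rows, so rows that do not move let the fingers close. It gives the time, the measured TCP pose, the force, the opening and the grip force at its end, in the units of the state.
- manip.get_obs(): the state, without advancing time (a new reading comes with each control period).
- manip.grab_frame(name): name is "side" or "top"; returns (picture, depth): 480x640x3 uint8, red, green, blue; 480x640 float32, m along the optical axis (not along the pixel's ray), 0 where there is no reading.
- manip.calibration(name): a dict with "fx", "fy", "cx", "cy" (pixels), "rvec" (rotation vector, rad) and "tvec" (3), from world to camera coordinates, as OpenCV has them. Camera axes: x right, y down, z forward; pixel columns grow to the right and rows downward; lengths in m; the calibration is good to about 2 mm. A picture is of the moment at which its call begins. calibration takes no time and is no camera call.
- manip.close_job(): hands the job in; it is judged then, once.
Trained networks look in the newest picture that a camera, given by its name, has taken for a name from the list of things; names that differ only in an ending like _2 or _b are one class to them, and where a whole thing is asked for, a point or a joint stands for the part that bears it (a point fixed in the world has none). Each returns a list of dicts, best first, with "confidence" (0 to 1); they miss things now and then, are a little off and sometimes report something else, mostly with a low value. They report only what shows in the picture. A call takes as long as a camera call.
- manip.recognise(camera, label): "uv" ([column, row] in pixels, amid what is visible of it).
- manip.place_of(camera, label): "uv" ([column, row] in pixels: a listed point, or the origin of a listed thing).
The state is a dict: "time_s": time; "joints": joint angles; "joint_velocities": joint speeds; "joint_torque": joint torques, N m; "tcp_pos": TCP position; "eef_rot": TCP orientation; "force": force on the tool from outside, world axes, zero at the start; "moment": the same for the moment, N m; "finger_gap": finger opening in m; "gripper_force": force on a finger pad.
Only numpy, scipy, OpenCV 4.12 (cv2) and the standard library are available. Lean on these libraries where they do the work, as an engineer would, in place of code of your own. Each camera call takes 0.05 s, during which the arm holds its last target. There are 200 camera calls.

## Working session

There is one attempt and no reset: what is moved stays moved. The work goes in short steps, Python scripts to look and compute and a shell command to move; the robot and the scene stay as the last step left them, time stands still between calls to the robot, and variables do not carry over. Pictures are saved under pics/ and viewed, at most 10 in all, crops included, and the job is handed in when it is done.

```bash
mkdir -p pics; cat > h.py <<'E'
import numpy as np, cv2
from bench import manip
from scipy.spatial.transform import Rotation as R
def cam(n):
    c=manip.calibration(n); return c,R.from_rotvec(c["rvec"]).as_matrix(),np.array(c["tvec"])
def pix(n,uv,d):   # depth along axis
    c,M,t=cam(n); p=np.array([(uv[0]-c["cx"])/c["fx"],(uv[1]-c["cy"])/c["fy"],1])*d
    return M.T@(p-t)
def atz(n,uv,z):   # ray meets plane z
    c,M,t=cam(n); o=-M.T@t; r=M.T@np.array([(uv[0]-c["cx"])/c["fx"],(uv[1]-c["cy"])/c["fy"],1])
    return o+r*(z-o[2])/r[2]
def cloud(n,D):
    c,M,t=cam(n); v,u=np.mgrid[:480,:640]
    P=np.stack([(u-c["cx"])/c["fx"]*D,(v-c["cy"])/c["fy"]*D,D],-1)
    return (P-t)@M
def save(n,im): cv2.imwrite("pics/"+n+".png",im[...,::-1])
E
python3 - <<'E'
from h import *
for n in("top","side"):
    im,D=manip.grab_frame(n); save(n+"0",im); np.save(n+"0.npy",D)
    c,M,t=cam(n); print(n,-M.T@t, M[2])
    for l,z in (("link",0),("bush_top",.024),("head_top",.195),("press",0),("bed",.03),("hammer",0)):
        r=manip.place_of(n,l)[:2]
        for q in r: print(l,np.round(q["uv"]),round(q["confidence"],2),np.round(atz(n,q["uv"],z),3))
o=manip.get_obs(); print(o["tcp_pos"],o["eef_rot"],R.from_rotvec(o["eef_rot"]).as_matrix().round(2),o["time_s"])
E
```

```text
top [ 0.38556081 -0.14040212  1.06076685] [ 0.20271019 -0.01641491 -0.97910119]
link [360. 281.] 0.57 [ 0.488 -0.253  0.   ]
link [180. 250.] 0.25 [0.594 0.182 0.   ]
bush_top [186. 252.] 0.68 [0.584 0.16  0.024]
bush_top [359. 312.] 0.62 [ 0.415 -0.242  0.024]
head_top [158. 235.] 0.78 [0.589 0.166 0.195]
head_top [402. 194.] 0.71 [ 0.643 -0.335  0.195]
press [186. 251.] 0.87 [0.591 0.167 0.   ]
press [335. 175.] 0.31 [ 0.762 -0.215  0.   ]
bed [182. 253.] 0.78 [0.581 0.167 0.03 ]
hammer [186. 358.] 0.96 [0.337 0.168 0.   ]
side [0.33026047 0.93938256 0.9960687 ] [ 0.15819799 -0.7726417  -0.61481558]
link [368. 250.] 0.75 [ 0.416 -0.276  0.   ]
link [336. 253.] 0.69 [ 0.496 -0.244  0.   ]
bush_top [365. 250.] 0.52 [ 0.422 -0.243  0.024]
head_top [259. 303.] 0.64 [0.585 0.171 0.195]
press [261. 369.] 0.97 [0.586 0.175 0.   ]
press [399. 202.] 0.24 [ 0.355 -0.522  0.   ]
bed [262. 357.] 0.92 [0.585 0.168 0.03 ]
hammer [374. 386.] 0.7 [0.345 0.166 0.   ]
[ 0.28074359 -0.55838601  0.23131664] [3.05675332e+00 7.25157182e-01 6.91454902e-05] [[ 0.89  0.45  0.  ]
 [ 0.45 -0.89  0.  ]
 [ 0.    0.   -1.  ]] 0.7
```

View pics/top0.png

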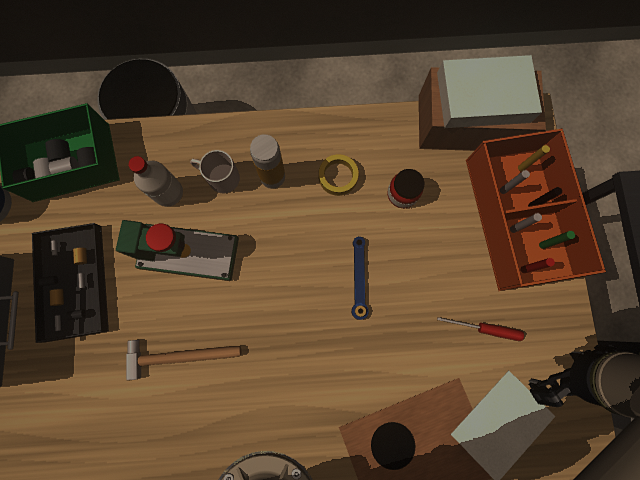

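View pics/side0.png

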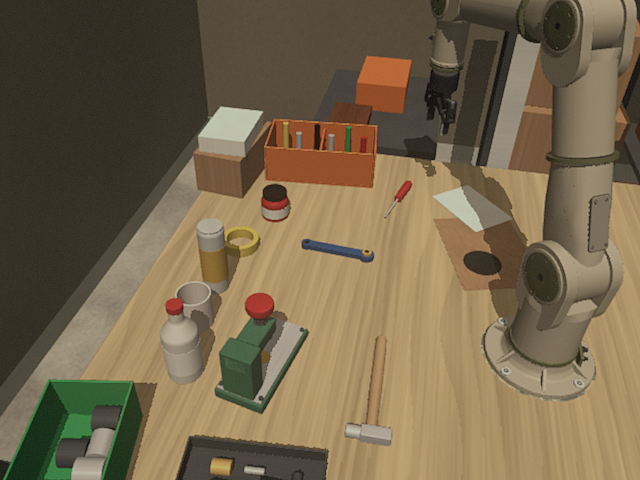

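The top view shows the link at column 360 (eye at row 312, plain end at row 241). The press head is at (160,237), with its throat open to the right (world −y). The hammer at (186,358) and the spray can at (266,160) are clear of the direct path. Next I refine the poses using colour and depth.

```bash
cat > m.py <<'E'
from h import *
def link(n,im,D):
    P=cloud(n,D); h=cv2.cvtColor(im,cv2.COLOR_RGB2HSV)
    return P,h
im=cv2.imread("pics/top0.png")[...,::-1].copy(); D=np.load("top0.npy")
P,h=link("top",im,D)
b=(h[...,0]>100)&(h[...,0]<125)&(h[...,1]>110)&(P[...,2]<.05)&(P[...,2]>-.01)
b[:,:330]=0;b[:,390:]=0
q=P[b]; print("link n",len(q),"z",np.percentile(q[:,2],[5,50,95]))
q=q[q[:,2]>.009]
r=cv2.minAreaRect(q[:,:2].astype(np.float32)*1000); print(r); 
print(cv2.boxPoints(r))
# bed
v,u=np.mgrid[:480,:640]
m=(P[...,2]>.022)&(P[...,2]<.038)&(abs(P[...,0]-.57)<.12)&(P[...,1]>-.02)&(P[...,1]<.32)&(u>120)&(u<245)&(v>215)&(v<285)
m=cv2.morphologyEx(m.astype(np.uint8),cv2.MORPH_OPEN,np.ones((3,3)))>0
q=P[m]; print("bed",len(q),np.median(q[:,2])); r=cv2.minAreaRect(q[:,:2].astype(np.float32)*1000); print(r,cv2.boxPoints(r))
# head
m=(((h[...,0]<8)|(h[...,0]>172))&(h[...,1]>150)&(P[...,2]>.185)&(P[...,2]<.205)&(abs(P[...,0]-.59)<.06)&(abs(P[...,1]-.17)<.06))
q=P[m]; print("head",len(q),cv2.minEnclosingCircle(q[:,:2].astype(np.float32)*1000),np.median(q,0))
big=cv2.resize(im[200:330,110:400],None,fx=2.7,fy=2.7,interpolation=cv2.INTER_CUBIC); save("crop0",big)
E
python3 m.py
```

```text
link n 362 z [0.01345609 0.01680264 0.0198441 ]
((496.8407287597656, -248.47833251953125), (35.704280853271484, 194.59298706054688), 87.33661651611328)
[[ 398.8198  -261.79   ]
 [ 593.2026  -270.83237]
 [ 594.8617  -235.16666]
 [ 400.47888 -226.1243 ]]
bed 2973 0.03037139943755748
((584.546630859375, 158.17762756347656), (229.12100219726562, 109.7070541381836), 78.70697784423828) [[508.3211   56.57698]
 [615.9041   35.0934 ]
 [660.77216 259.77826]
 [553.18915 281.26184]]
head 637 ((585.745849609375, 163.83326721191406), 29.090110778808594) [0.58444221 0.16190236 0.19543407]
```

```bash
python3 -m crank '[{"x":0.97,"y":-0.47},{"x":0.97,"y":-0.47},{"x":0.97,"y":-0.47},{"x":0.97,"y":-0.47},{"x":0.97,"y":-0.47},{"x":0.97,"y":-0.47}]' 60 90
python3 -m crank '[{"x":0.97,"y":-0.47},{"x":0.97,"y":-0.47},{"x":0.97,"y":-0.47},{"x":0.97,"y":-0.47},{"x":0.97,"y":-0.47},{"x":0.97,"y":-0.47}]'
python3 -m crank '[{"twist":-8.5},{"twist":-8.5},{"twist":-8.5},{"twist":-8.5},{"twist":-8.5},{"twist":-8.5},{"twist":-8.5},{"twist":-8.5}]'
python3 -m crank '[{"twist":-8.5,"z":0.5},{"twist":-8.5,"z":0.5},{"twist":-8.5,"z":0.5},{"twist":-8.5,"z":0.5},{"twist":-8.5,"z":0.5},{"twist":-8.5,"z":0.5},{"twist":-8.5,"z":0.5},{"twist":-8.5,"z":0.5}]'
python3 -m crank '[{"twist":-7.15},{"twist":-7.15},{}]'
cat > st.py <<'E'
from h import *
import sys
o=manip.get_obs(); M=R.from_rotvec(o["eef_rot"]).as_matrix(); p=np.array(o["tcp_pos"])
print("t",o["time_s"],"p",p.round(4),"ang",np.degrees(np.arctan2(M[1,0],M[0,0])).round(2),"tilt",M[:,2].round(3),"q",np.round(o["joints"],2),"gap",o["finger_gap"],"f",np.round(o["force"],1))
if len(sys.argv)>3:
    print("units",(M.T@(np.array(list(map(float,sys.argv[1:4])))-p)/.03).round(3))
E
python3 st.py .517 -.2495 .003
```

```text
t 0.7 p [ 0.2807 -0.5584  0.2313] ang 26.69 tilt [ 0.  0. -1.] q [ 1.04  0.38  0.02  1.37 -0.01  1.39 -0.05] gap 0.08540874660667334 f [ 0.1 -0.1 -0.3]
units [11.661 -5.662  7.611]invalid input at $[0]: expected keys x, y, z, twist
invalid input at $[0]: expected keys x, y, z, twist
invalid input at $[0]: expected keys x, y, z, twist
invalid input at $[0]: expected keys x, y, z, twist
invalid input at $[0]: expected keys x, y, z, twist
```

All four keys are needed in every row.

```bash
python3 -m crank '[{"x":0.97,"y":-0.47,"z":0,"twist":0},{"x":0.97,"y":-0.47,"z":0,"twist":0},{"x":0.97,"y":-0.47,"z":0,"twist":0},{"x":0.97,"y":-0.47,"z":0,"twist":0},{"x":0.97,"y":-0.47,"z":0,"twist":0},{"x":0.97,"y":-0.47,"z":0,"twist":0}]' 60 90
python3 -m crank '[{"x":0.97,"y":-0.47,"z":0,"twist":0},{"x":0.97,"y":-0.47,"z":0,"twist":0},{"x":0.97,"y":-0.47,"z":0,"twist":0},{"x":0.97,"y":-0.47,"z":0,"twist":0},{"x":0.97,"y":-0.47,"z":0,"twist":0},{"x":0.97,"y":-0.47,"z":0,"twist":0}]'
python3 -m crank '[{"x":0,"y":0,"z":0,"twist":-8.5},{"x":0,"y":0,"z":0,"twist":-8.5},{"x":0,"y":0,"z":0,"twist":-8.5},{"x":0,"y":0,"z":0,"twist":-8.5},{"x":0,"y":0,"z":0,"twist":-8.5},{"x":0,"y":0,"z":0,"twist":-8.5},{"x":0,"y":0,"z":0,"twist":-8.5},{"x":0,"y":0,"z":0,"twist":-8.5}]'
python3 -m crank '[{"x":0,"y":0,"z":0.5,"twist":-8.5},{"x":0,"y":0,"z":0.5,"twist":-8.5},{"x":0,"y":0,"z":0.5,"twist":-8.5},{"x":0,"y":0,"z":0.5,"twist":-8.5},{"x":0,"y":0,"z":0.5,"twist":-8.5},{"x":0,"y":0,"z":0.5,"twist":-8.5},{"x":0,"y":0,"z":0.5,"twist":-8.5},{"x":0,"y":0,"z":0.5,"twist":-8.5}]'
python3 -m crank '[{"x":0,"y":0,"z":0,"twist":-7.15},{"x":0,"y":0,"z":0,"twist":-7.15},{"x":0,"y":0,"z":0,"twist":0}]'
python3 st.py .517 -.2495 .003
```

```text
time_s: 1.3
tcp_pos: [0.3994, -0.4033, 0.2315]
eef_rot: [3.057, 0.725, 0.0]
force: [0.1, 0.3, -0.8]
finger_gap: 0.0603
gripper_force: 0.0
time_s: 1.9
tcp_pos: [0.5174, -0.2493, 0.2315]
eef_rot: [3.057, 0.725, 0.001]
force: [0.5, -0.0, 0.1]
finger_gap: 0.06
gripper_force: 0.0
time_s: 2.7
tcp_pos: [0.5167, -0.2504, 0.2314]
eef_rot: [2.122, 2.317, 0.0]
force: [-0.9, 0.5, 1.0]
finger_gap: 0.06
gripper_force: 0.0
time_s: 3.5
tcp_pos: [0.5167, -0.2505, 0.1108]
eef_rot: [0.464, 3.107, -0.0]
force: [-0.3, 0.7, 0.0]
finger_gap: 0.0599
gripper_force: 0.0
time_s: 3.8
tcp_pos: [0.5167, -0.2505, 0.1112]
eef_rot: [-0.08, -3.141, -0.0]
force: [-0.3, -0.0, -0.2]
finger_gap: 0.0598
gripper_force: 0.0
t 3.8 p [ 0.5167 -0.2505  0.1112] ang 177.09 tilt [-0.  0. -1.] q [ 0.84  0.42 -0.57  1.65  0.24  1.14  1.73] gap 0.05976391539734778 f [-0.3 -0.  -0.2]
units [-0.009  0.033  3.607]
```

```bash
python3 -m crank '[{"x":0,"y":0.03,"z":0.8,"twist":0},{"x":0,"y":0,"z":0.8,"twist":0},{"x":0,"y":0,"z":0.8,"twist":0},{"x":0,"y":0,"z":0.6,"twist":0},{"x":0,"y":0,"z":0.4,"twist":0},{"x":0,"y":0,"z":0.2,"twist":0},{"x":0,"y":0,"z":0,"twist":0}]'
python3 -m crank '[{"x":0,"y":0,"z":0,"twist":0},{"x":0,"y":0,"z":0,"twist":0},{"x":0,"y":0,"z":0,"twist":0},{"x":0,"y":0,"z":0,"twist":0},{"x":0,"y":0,"z":0,"twist":0}]' 15 90
python3 -m crank '[{"x":0,"y":0,"z":-0.5,"twist":0},{"x":0,"y":0,"z":-1,"twist":0},{"x":0,"y":0,"z":-1,"twist":0},{"x":0,"y":0,"z":-0.5,"twist":0},{"x":0,"y":0,"z":0,"twist":0}]'
python3 - <<'E'
from h import *
im,D=manip.grab_frame("side"); save("lift",im[150:350,200:460].repeat(3,0).repeat(3,1))
for n in("side",):
    print([(q["uv"],q["confidence"],atz(n,q["uv"],.09+.024)) for q in manip.place_of(n,"bush_top")[:2]])
E
python3 st.py .566 .0655 .033
```

```text
time_s: 4.5
tcp_pos: [0.5166, -0.2494, 0.003]
eef_rot: [-0.084, -3.14, -0.001]
force: [0.5, -0.3, -0.3]
finger_gap: 0.06
gripper_force: 0.0
time_s: 5.0
tcp_pos: [0.5175, -0.2498, 0.0048]
eef_rot: [0.083, 3.139, -0.002]
force: [-1.3, -0.0, 5.7]
finger_gap: 0.0213
gripper_force: 89.0
time_s: 5.5
tcp_pos: [0.5184, -0.2501, 0.0962]
eef_rot: [0.083, 3.136, -0.004]
force: [0.1, 0.1, -2.5]
finger_gap: 0.0213
gripper_force: 88.6
[([368.1, 224.6], 0.37, array([ 0.41874504, -0.23718835,  0.114     ]))]
t 5.6 p [ 0.5163 -0.2495  0.0928] ang 176.98 tilt [-0. -0. -1.] q [ 0.83  0.44 -0.56  1.67  0.26  1.1   1.72] gap 0.02177635579410524 f [-0.3  0.5 -3.2]
units [-1.101 10.573  1.992]
```

View pics/lift.png

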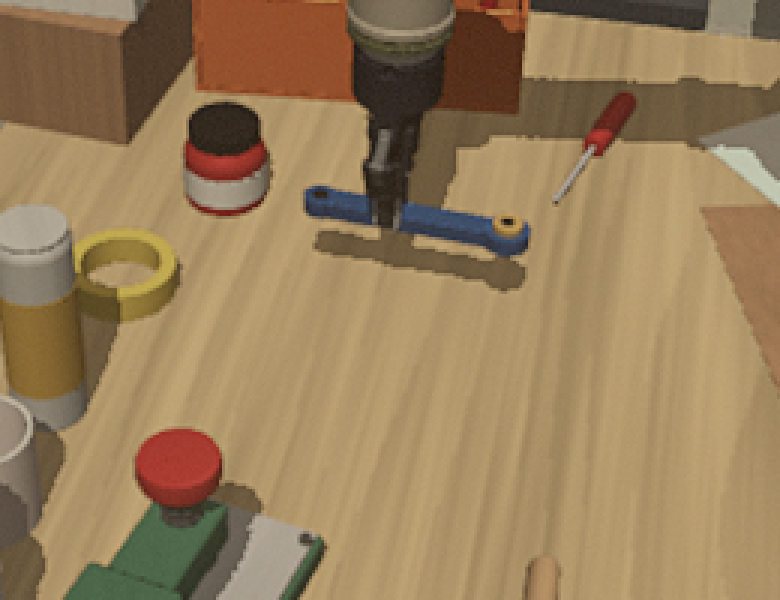

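The link is held level with the bush up (link at (430,225) in the crop), and the press throat is open. Next: move to a staging point in front of the throat and turn.

```bash
python3 -m crank '[{"x":-0.06,"y":0.4,"z":0,"twist":0},{"x":-0.06,"y":0.8,"z":0,"twist":0},{"x":-0.06,"y":0.97,"z":0,"twist":0},{"x":-0.06,"y":0.97,"z":0,"twist":0},{"x":-0.06,"y":0.97,"z":0,"twist":0},{"x":-0.06,"y":0.97,"z":0,"twist":0},{"x":-0.06,"y":0.8,"z":0,"twist":0},{"x":-0.06,"y":0.4,"z":0,"twist":0}]'
python3 -m crank '[{"x":0,"y":0,"z":0,"twist":4},{"x":0,"y":0,"z":0,"twist":8},{"x":0,"y":0,"z":0,"twist":8.5},{"x":0,"y":0,"z":0,"twist":8.5},{"x":0,"y":0,"z":0,"twist":8.5},{"x":0,"y":0,"z":0,"twist":8.5},{"x":0,"y":0,"z":0,"twist":8.5}]'
python3 -m crank '[{"x":0,"y":0,"z":0,"twist":8.5},{"x":0,"y":0,"z":0,"twist":8.5},{"x":0,"y":0,"z":0,"twist":8.5},{"x":0,"y":0,"z":0,"twist":8.5},{"x":0,"y":0,"z":0,"twist":6.3},{"x":0,"y":0,"z":0,"twist":4},{"x":0,"y":0,"z":0,"twist":0},{"x":0,"y":0,"z":0,"twist":0}]'
cat > bush.py <<'E'
from h import *
import sys
z=float(sys.argv[1]); k=sys.argv[2]
for n in("top","side"):
    im,D=manip.grab_frame(n); 
    P=cloud(n,D); h=cv2.cvtColor(im,cv2.COLOR_RGB2HSV)
    m=(h[...,0]>100)&(h[...,0]<125)&(h[...,1]>110)&(P[...,2]<.12)&(P[...,2]>z-.03)&(abs(P[...,0]-.57)<.15)&(P[...,1]>-.2)&(P[...,1]<.25)
    q=P[m]; r=cv2.minAreaRect(q[:,:2].astype(np.float32)*1000); print(n,"link rect",np.round(r[0],1),np.round(r[1],1),round(r[2],2),"z",np.percentile(q[:,2],[10,50,90]).round(4))
    print([(np.round(q["uv"]),round(q["confidence"],2),atz(n,q["uv"],z).round(4)) for q in manip.place_of(n,"bush_top")[:2]])
    if n==k: save(sys.argv[3],cv2.resize(im[180:420,120:440],None,fx=2.5,fy=2.5,interpolation=cv2.INTER_CUBIC))
E
python3 bush.py .112 side stage; python3 st.py .566 .0655 .05
```

```text
time_s: 6.4
tcp_pos: [0.5402, -0.058, 0.0921]
eef_rot: [-0.076, -3.139, -0.003]
force: [-0.2, 0.2, -2.2]
finger_gap: 0.0213
gripper_force: 88.5
time_s: 7.1
tcp_pos: [0.5404, -0.0623, 0.0922]
eef_rot: [-1.52, -2.748, 0.001]
force: [-0.4, -0.2, -3.2]
finger_gap: 0.0214
gripper_force: 88.5
time_s: 7.9
tcp_pos: [0.5406, -0.0621, 0.0926]
eef_rot: [-2.435, -1.983, 0.002]
force: [-0.3, -0.1, -1.7]
finger_gap: 0.0213
gripper_force: 88.5
t 7.95 p [ 0.5407 -0.0621  0.0928] ang 78.3 tilt [-0.001  0.    -1.   ] q [ 0.33  0.35 -0.34  1.76  0.13  1.06 -0.25] gap 0.02135700819868355 f [-0.1 -0.7 -2.9]
units [ 4.337 -0.035  1.425]Traceback (most recent call last):
  File "bush.py", line 8, in <module>
    q=P[m]; r=cv2.minAreaRect(q[:,:2].astype(np.float32)*1000); print(n,"link rect",np.round(r[0],1),np.round(r[1],1),round(r[2],2),"z",np.percentile(q[:,2],[10,50,90]).round(4))
                                                                                                                                        ~~~~~~~~~~~~~^^^^^^^^^^^^^^^^^^^
    return _quantile_unchecked(
        a, q, axis, out, overwrite_input, method, keepdims, weights)
    return _ureduce(a,
                    func=_quantile_ureduce_func,
    ...<5 lines>...
                    overwrite_input=overwrite_input,
                    method=method)
    r = func(a, **kwargs)
    result = _quantile(arr,
                       quantiles=q,
    ...<2 lines>...
                       out=out,
                       weights=wgt)
    slices_having_nans = np.isnan(arr[-1, ...])
                                  ~~~^^^^^^^^^
IndexError: index -1 is out of bounds for axis 0 with size 0
```

```bash
sed -i 's/^    q=P\[m\]; r=/    q=P[m]; print(len(q))\n    if len(q)>20: r=/' bush.py
python3 bush.py .112 side stage
```

```text
3
[]
66
side link rect [548.7 -11.9] [148.5  34.9] 74.23 z [0.1    0.1024 0.1048]
[(array([304., 276.]), 0.63, array([ 0.535 , -0.0129,  0.112 ])), (array([286., 290.]), 0.56, array([0.5644, 0.0395, 0.112 ]))]
```

View pics/stage.png

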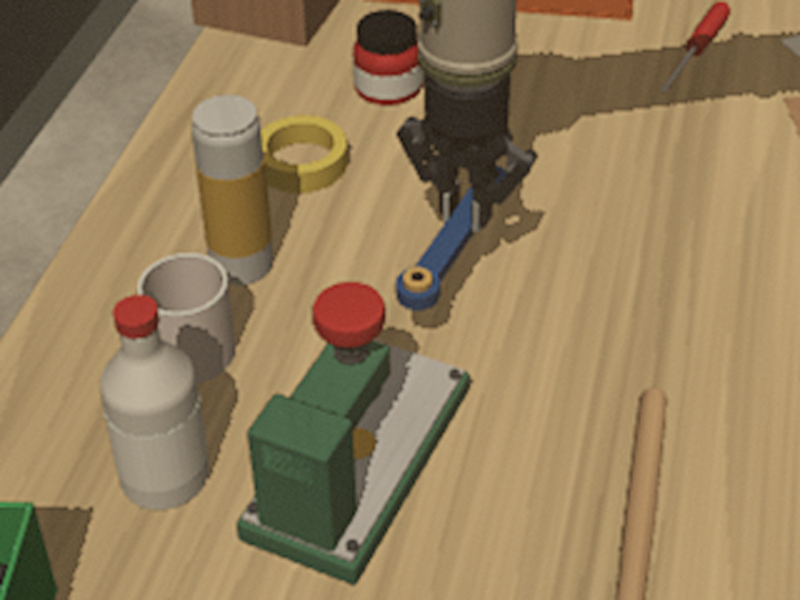

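The side view shows the link level with its eye at crop (418,278), in line with the throat. The head is at (349,312) and the yellow disc at (362,444). Now lower and insert.

```bash
python3 -m crank '[{"x":0,"y":0,"z":0.3,"twist":0},{"x":0,"y":0,"z":0.5,"twist":0},{"x":0,"y":0,"z":0.4,"twist":0},{"x":0,"y":0,"z":0.2,"twist":0},{"x":0,"y":0,"z":0,"twist":0}]'
python3 -m crank '[{"x":0.3,"y":-0.02,"z":0,"twist":0},{"x":0.6,"y":-0.02,"z":0,"twist":0},{"x":0.7,"y":-0.02,"z":0,"twist":0},{"x":0.7,"y":-0.02,"z":0,"twist":0},{"x":0.7,"y":-0.02,"z":0,"twist":0},{"x":0.7,"y":-0.02,"z":0,"twist":0},{"x":0.46,"y":-0.02,"z":0,"twist":0},{"x":0.2,"y":0,"z":0,"twist":0}]'
python3 -m crank '[{"x":0,"y":0,"z":0,"twist":0},{"x":0,"y":0,"z":0.2,"twist":0},{"x":0,"y":0,"z":0,"twist":0}]'
python3 bush.py .062 side inpos; python3 st.py
```

```text
time_s: 8.65
tcp_pos: [0.5402, -0.0619, 0.05]
eef_rot: [-2.437, -1.98, 0.002]
force: [-0.8, 0.1, -2.1]
finger_gap: 0.0216
gripper_force: 88.6
time_s: 9.45
tcp_pos: [0.5641, 0.0693, 0.052]
eef_rot: [-2.435, -1.984, -0.002]
force: [-0.3, -0.0, -1.4]
finger_gap: 0.0215
gripper_force: 88.6
time_s: 9.75
tcp_pos: [0.5631, 0.0652, 0.0443]
eef_rot: [-2.44, -1.979, 0.003]
force: [0.2, -0.0, -1.5]
finger_gap: 0.0211
gripper_force: 88.6
55
top link rect [564.4  39.5] [12.6 37.7] 4.91 z [0.0543 0.0568 0.0594]
[]
32
side link rect [563.7 107.7] [134.5  14.4] 89.92 z [0.0529 0.0555 0.0572]
[(array([261., 345.]), 0.59, array([0.5884, 0.1622, 0.062 ]))]
t 9.95 p [0.5637 0.0661 0.0453] ang 78.13 tilt [-0. -0. -1.] q [ 0.12  0.45 -0.37  1.74  0.19  0.99 -0.53] gap 0.021307649962889412 f [-0.2  0.1 -3. ]
```

View pics/inpos.png

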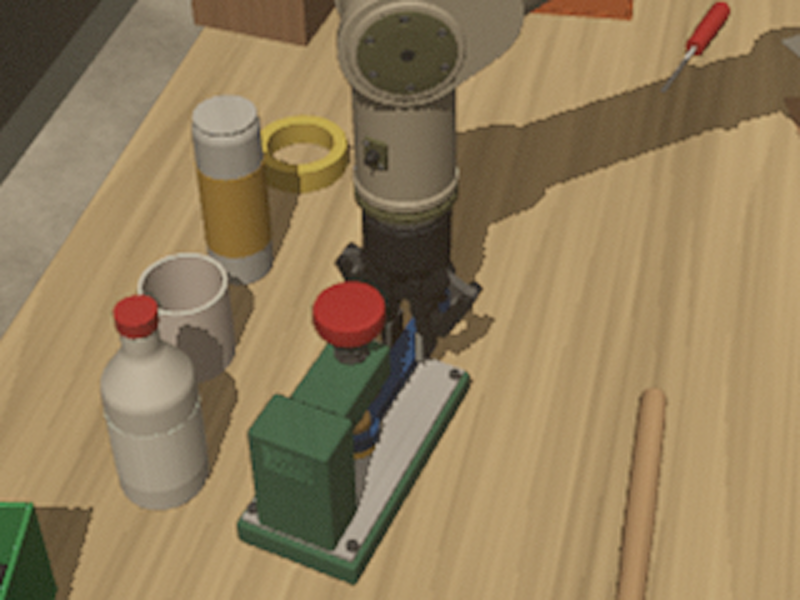

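The eye is under the arm (blue seen at crop (370,435)) and both estimates agree within about 3 mm. Lower and release.

```bash
python3 -m crank '[{"x":0,"y":0,"z":0.15,"twist":0},{"x":0,"y":0,"z":0.1,"twist":0},{"x":0,"y":0,"z":0.08,"twist":0},{"x":0,"y":0,"z":0,"twist":0},{"x":0,"y":0,"z":0,"twist":0}]'
python3 st.py
```

```text
time_s: 10.45
tcp_pos: [0.5636, 0.0669, 0.0353]
eef_rot: [-2.438, -1.981, 0.0]
force: [-0.1, 0.3, -1.5]
finger_gap: 0.0213
gripper_force: 88.6
t 10.45 p [0.5636 0.0669 0.0353] ang 78.2 tilt [-0.  0. -1.] q [ 0.11  0.47 -0.36  1.75  0.19  0.97 -0.53] gap 0.021328816934809997 f [-0.1  0.3 -1.5]
```

```bash
python3 -m crank '[{"x":0,"y":0,"z":0.05,"twist":0},{"x":0,"y":0,"z":0,"twist":0},{"x":0,"y":0,"z":0,"twist":0}]'
python3 -m crank '[{"x":0,"y":0,"z":0,"twist":0},{"x":0,"y":0,"z":0,"twist":0},{"x":0,"y":0,"z":0,"twist":0},{"x":0,"y":0,"z":0,"twist":0},{"x":0,"y":0,"z":0,"twist":0}]' 50 
python3 -m crank '[{"x":0,"y":0,"z":-0.3,"twist":0},{"x":0,"y":0,"z":-0.8,"twist":0},{"x":0,"y":0,"z":-0.8,"twist":0},{"x":-0.9,"y":0,"z":-0.9,"twist":0},{"x":-0.9,"y":0,"z":-0.9,"twist":0},{"x":-0.9,"y":0,"z":-0.9,"twist":0},{"x":-0.9,"y":0,"z":-0.9,"twist":0},{"x":0,"y":0,"z":-0.9,"twist":0}]'
python3 -m crank '[{"x":0,"y":0,"z":-0.9,"twist":0},{"x":0,"y":0,"z":0,"twist":0}]' 0
python3 bush.py .055 top rel; python3 st.py .5857 .1645 .21
```

```text
time_s: 10.75
tcp_pos: [0.5639, 0.0669, 0.0347]
eef_rot: [2.438, 1.981, 0.001]
force: [-3.4, -1.1, 4.9]
finger_gap: 0.0216
gripper_force: 89.4
time_s: 11.25
tcp_pos: [0.5637, 0.0668, 0.0339]
eef_rot: [-2.438, -1.981, -0.0]
force: [0.0, -0.2, -0.5]
finger_gap: 0.0499
gripper_force: 0.0
time_s: 12.05
tcp_pos: [0.5408, -0.0439, 0.2278]
eef_rot: [2.443, 1.972, -0.002]
force: [0.4, 0.3, -0.5]
finger_gap: 0.0501
gripper_force: 0.0
time_s: 12.25
tcp_pos: [0.5434, -0.0389, 0.258]
eef_rot: [2.435, 1.977, 0.009]
force: [0.7, 0.2, -0.7]
finger_gap: 0.0217
gripper_force: 0.0
0
[(array([475., 328.]), 0.48, array([ 0.3604, -0.4981,  0.055 ]))]
15
[(array([260., 348.]), 0.61, array([0.5903, 0.1648, 0.055 ]))]
t 12.45 p [ 0.5411 -0.0388  0.2523] ang 78.21 tilt [-0.001  0.    -1.   ] q [ 0.3   0.22 -0.35  1.55  0.07  1.39 -0.25] gap -7.595698599261423e-05 f [-0.   0.5 -0.8]
units [6.937 0.072 1.407]
```

View pics/rel.png

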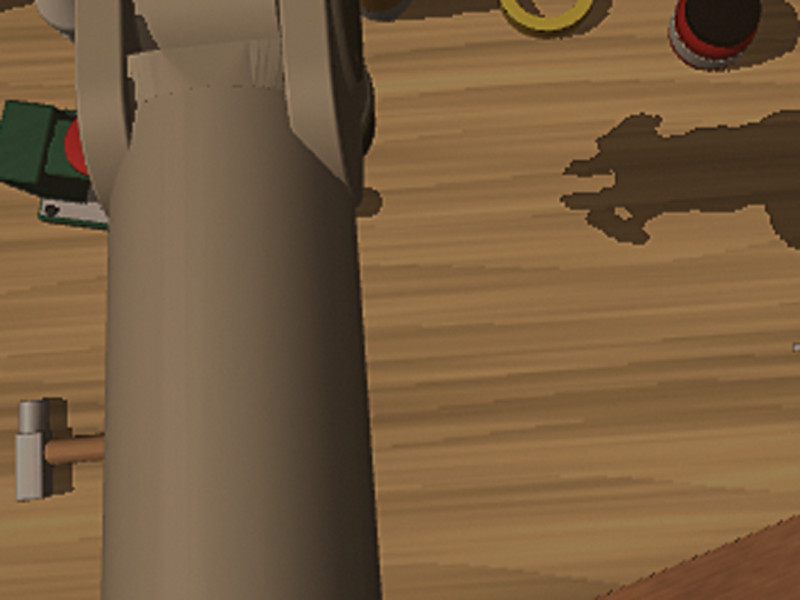

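The arm blocks the top view. I'll back off to check where the link lies.

```bash
python3 -m crank '[{"x":-0.8,"y":0,"z":0,"twist":0},{"x":-0.95,"y":0,"z":0,"twist":0},{"x":-0.95,"y":0,"z":0,"twist":0},{"x":-0.95,"y":0,"z":0,"twist":0},{"x":-0.95,"y":0,"z":0,"twist":0},{"x":-0.95,"y":0,"z":0,"twist":0},{"x":-0.95,"y":0,"z":0,"twist":0},{"x":-0.5,"y":0,"z":0,"twist":0}]'
python3 bush.py .055 top rel2; python3 st.py .5857 .1645 .21
python3 - <<'E'
from h import *
im,D=manip.grab_frame("top"); P=cloud("top",D); h=cv2.cvtColor(im,cv2.COLOR_RGB2HSV)
m=(h[...,0]>100)&(h[...,0]<125)&(h[...,1]>110)&(abs(P[...,0]-.57)<.07)&(P[...,1]>-.05)&(P[...,1]<.2)&(P[...,2]>.035)&(P[...,2]<.06)
q=P[m][:,:2]; c=q.mean(0); l=cv2.fitLine(q.astype(np.float32),cv2.DIST_L2,0,.01,.01).ravel(); d=l[:2]*np.sign(l[1])
s=(q-l[2:])@d; print("dir",np.degrees(np.arctan2(d[1],d[0])),"tail",l[2:]+d*s.min(),"bush est",l[2:]+d*(s.min()+.180),len(q))
E
```

```text
time_s: 13.25
tcp_pos: [0.4971, -0.247, 0.2516]
eef_rot: [-2.44, -1.976, 0.003]
force: [-0.7, -0.1, 0.1]
finger_gap: -0.0004
gripper_force: 0.0
248
top link rect [564.8  78.2] [180.5  27. ] 79.56 z [0.0443 0.0469 0.0491]
[(array([475., 327.]), 0.7, array([ 0.3626, -0.498 ,  0.055 ])), (array([178., 249.]), 0.58, array([0.5856, 0.1683, 0.055 ]))]
15
[(array([261., 348.]), 0.54, array([0.5868, 0.1648, 0.055 ]))]
t 13.45 p [ 0.4989 -0.243   0.2524] ang 78.25 tilt [-0.001  0.001 -1.   ] q [ 0.57  0.23 -0.2   1.52  0.05  1.39  0.15] gap -0.00035423361580517315 f [ 0.1  0.6 -0.4]
units [13.887  0.066  1.43 ]
dir 83.52159 tail [ 0.55074022 -0.0100276 ] bush est [0.57104939 0.168823  ] 249
```

View pics/rel2.png

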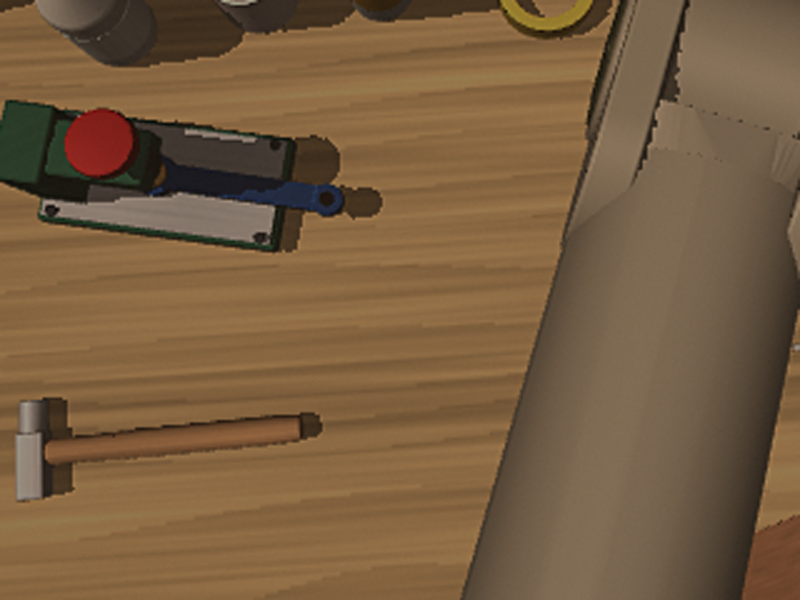

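```bash
python3 - <<'E'
from h import *
t=atz("top",(250.4,259.6),.046); print(t)
for a in(77,78.2,79): print(a,t[:2]+.165*np.array([np.cos(np.radians(a)),np.sin(np.radians(a))]))
c,M,tv=cam("top")
K=np.array([[c["fx"],0,c["cx"]],[0,c["fy"],c["cy"]],[0,0,1.]])
im,D=manip.grab_frame("top")
big=cv2.resize(im[225:285,150:260],None,fx=7,fy=7,interpolation=cv2.INTER_CUBIC)
big=cv2.convertScaleAbs(big,alpha=1.8)
th=np.linspace(0,2*np.pi,60)
for (cx,cy),r,z,col in(((.5857,.1645),.013,.054,(255,0,0)),((.5857,.1645),.020,.046,(0,255,255)),((.5857,.1645),.029,.195,(255,255,255))):
    p=np.c_[cx+r*np.cos(th),cy+r*np.sin(th),0*th+z]
    q,_=cv2.projectPoints(p,np.array(c["rvec"]),tv,K,None); q=(q.reshape(-1,2)-[150,225]+.5)*7
    cv2.polylines(big,[q.astype(np.int32)],True,col,1)
save("zoom",big)
E
```

```text
[0.55065662 0.00288426 0.046     ]
77 [0.58777354 0.16365532]
78.2 [0.58439847 0.16439738]
79 [0.5821401  0.16485274]
```

View pics/zoom.png

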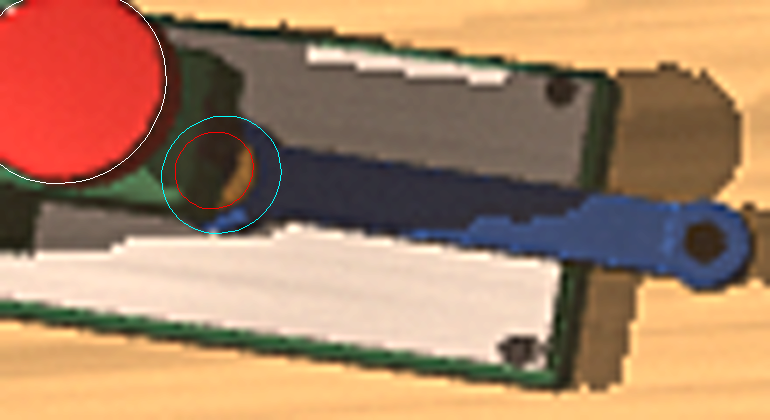

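The overlay shows the brass and eye edges on the predicted circles at (215,172), so the bush is centred within about 2 mm. Now move over the head and press with the fingers shut.

```bash
python3 -m crank '[{"x":0.6,"y":0.01,"z":0,"twist":0},{"x":0.95,"y":0.01,"z":0,"twist":0},{"x":0.95,"y":0,"z":0,"twist":0},{"x":0.95,"y":0,"z":0,"twist":0},{"x":0.95,"y":0.01,"z":0,"twist":0},{"x":0.95,"y":0.01,"z":0,"twist":0},{"x":0.95,"y":0.01,"z":0,"twist":0},{"x":0.95,"y":0.01,"z":0,"twist":0}]' 0
python3 -m crank '[{"x":0.95,"y":0,"z":0,"twist":0},{"x":0.95,"y":0,"z":0,"twist":0},{"x":0.95,"y":0,"z":0,"twist":0},{"x":0.95,"y":0,"z":0,"twist":0},{"x":0.95,"y":0,"z":0,"twist":0},{"x":0.95,"y":0,"z":0,"twist":0},{"x":0.6,"y":0,"z":0,"twist":0},{"x":0.3,"y":0,"z":0,"twist":0}]'
python3 -m crank '[{"x":0,"y":0,"z":0.5,"twist":0},{"x":0,"y":0,"z":0.5,"twist":0},{"x":0,"y":0,"z":0.3,"twist":0},{"x":0,"y":0,"z":0,"twist":0}]'
python3 st.py .5857 .1645 .157
```

```text
time_s: 14.35
tcp_pos: [0.545, -0.0289, 0.2532]
eef_rot: [-2.436, -1.984, -0.001]
force: [1.0, 0.9, 0.4]
finger_gap: -0.0001
gripper_force: 0.0
time_s: 15.15
tcp_pos: [0.5845, 0.166, 0.2529]
eef_rot: [-2.432, -1.987, -0.001]
force: [-0.2, 0.2, -0.1]
finger_gap: 0.0
gripper_force: 0.0
time_s: 15.55
tcp_pos: [0.5846, 0.1615, 0.2126]
eef_rot: [-2.437, -1.981, 0.004]
force: [-1.2, 0.0, -0.3]
finger_gap: 0.0003
gripper_force: 0.0
t 15.55 p [0.5846 0.1615 0.2126] ang 78.2 tilt [-0.002 -0.001 -1.   ] q [ 0.    0.39 -0.44  1.43  0.17  1.36 -0.65] gap 0.00030472054951075295 f [-1.2  0.  -0.3]
units [0.108 0.02  1.853]
```

```bash
python3 -m crank '[{"x":0.08,"y":0,"z":0.3,"twist":0},{"x":0,"y":0,"z":0.3,"twist":0},{"x":0,"y":0,"z":0.3,"twist":0},{"x":0,"y":0,"z":0.25,"twist":0},{"x":0,"y":0,"z":0.25,"twist":0},{"x":0,"y":0,"z":0.2,"twist":0},{"x":0,"y":0,"z":0.15,"twist":0},{"x":0,"y":0,"z":0,"twist":0}]'
python3 -m crank '[{"x":0,"y":0,"z":0.08,"twist":0},{"x":0,"y":0,"z":0.05,"twist":0},{"x":0,"y":0,"z":0,"twist":0}]'
```

```text
time_s: 16.35
tcp_pos: [0.5863, 0.1648, 0.1623]
eef_rot: [2.438, 1.981, 0.003]
force: [-2.9, -0.7, 10.3]
finger_gap: 0.0
gripper_force: 4.8
time_s: 16.65
tcp_pos: [0.5863, 0.1648, 0.1593]
eef_rot: [2.437, 1.981, 0.003]
force: [-4.2, -0.0, 12.0]
finger_gap: -0.0003
gripper_force: 6.5
```

```bash
python3 -m crank '[{"x":0,"y":0,"z":0.08,"twist":0},{"x":0,"y":0,"z":0.05,"twist":0},{"x":0,"y":0,"z":0,"twist":0}]'
python3 -m crank '[{"x":0,"y":0,"z":0.06,"twist":0},{"x":0,"y":0,"z":0,"twist":0},{"x":0,"y":0,"z":0,"twist":0}]'
```

```text
time_s: 16.95
tcp_pos: [0.5864, 0.1648, 0.1571]
eef_rot: [2.437, 1.98, 0.005]
force: [-9.8, -2.5, 24.2]
finger_gap: -0.0001
gripper_force: 12.2
time_s: 17.25
tcp_pos: [0.5865, 0.1648, 0.157]
eef_rot: [2.436, 1.98, 0.006]
force: [-14.2, -4.8, 35.0]
finger_gap: -0.0001
gripper_force: 17.7
```

The head is at its stop: z has levelled off at 0.157 m while the force climbs. Lift off and retreat.

```bash
python3 -m crank '[{"x":0,"y":0,"z":-0.2,"twist":0},{"x":0,"y":0,"z":-0.25,"twist":0},{"x":0,"y":0,"z":-0.3,"twist":0},{"x":0,"y":0,"z":-0.3,"twist":0},{"x":0,"y":0,"z":-0.3,"twist":0},{"x":0,"y":0,"z":-0.5,"twist":0},{"x":0,"y":0,"z":-0.8,"twist":0},{"x":0,"y":0,"z":-0.9,"twist":0}]'
python3 -m crank '[{"x":-0.9,"y":0,"z":0,"twist":0},{"x":-0.95,"y":0,"z":0,"twist":0},{"x":-0.95,"y":0,"z":0,"twist":0},{"x":-0.95,"y":0,"z":0,"twist":0},{"x":-0.95,"y":0,"z":0,"twist":0},{"x":-0.95,"y":0,"z":0,"twist":0},{"x":-0.95,"y":0,"z":0,"twist":0},{"x":-0.95,"y":0,"z":0,"twist":0}]'
python3 -m crank '[{"x":-0.95,"y":0,"z":0,"twist":0},{"x":-0.95,"y":0,"z":0,"twist":0},{"x":-0.95,"y":0,"z":0,"twist":0},{"x":-0.95,"y":0,"z":0,"twist":0},{"x":-0.95,"y":0,"z":0,"twist":0},{"x":-0.5,"y":0,"z":0,"twist":0},{"x":0,"y":0,"z":0,"twist":0}]'
python3 - <<'E'
from h import *
im,D=manip.grab_frame("top"); P=cloud("top",D); h=cv2.cvtColor(im,cv2.COLOR_RGB2HSV)
m=(((h[...,0]<8)|(h[...,0]>172))&(h[...,1]>150)&(P[...,2]>.12)&(abs(P[...,0]-.59)<.06)&(abs(P[...,1]-.17)<.06))
print("head z",np.percentile(P[m][:,2],[25,50,75]))
save("end",cv2.resize(im[225:285,150:260],None,fx=7,fy=7,interpolation=cv2.INTER_CUBIC))
E
```

```text
time_s: 18.05
tcp_pos: [0.5853, 0.1635, 0.2583]
eef_rot: [-2.438, -1.98, 0.004]
force: [0.4, 0.3, -1.1]
finger_gap: -0.0
gripper_force: 0.0
time_s: 18.85
tcp_pos: [0.5388, -0.0589, 0.2583]
eef_rot: [-2.438, -1.98, 0.001]
force: [0.9, -0.1, -0.8]
finger_gap: 0.0
gripper_force: 0.0
time_s: 19.55
tcp_pos: [0.5063, -0.2142, 0.2581]
eef_rot: [-2.442, -1.975, 0.002]
force: [-0.5, 1.5, 0.4]
finger_gap: 0.0001
gripper_force: 0.0
head z [0.19387259 0.1953116  0.19636579]
```

View pics/end.png

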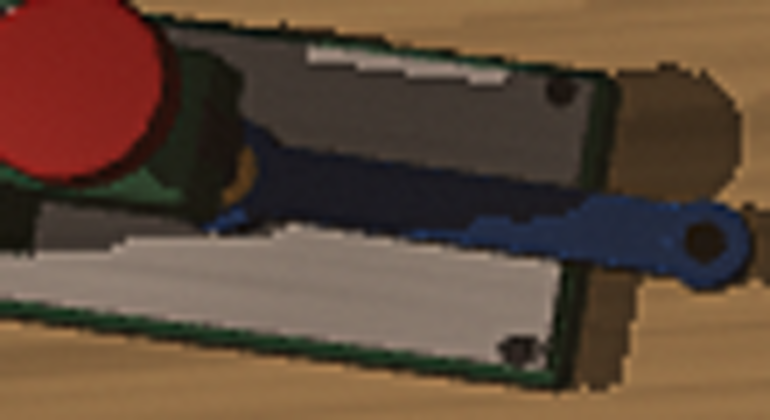

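The head is back up at 0.195 m. The link hasn't moved (tail hole still at (705,241)) and lies flat. Handing in.

```bash
python3 -c "
from bench import manip; print(manip.close_job())"
```

```text
the job is handed in; nothing more can be done
None
```

The link was laid on the press bed with its bush about 2 mm or less off the ram axis and let go; the head was pushed to its stop and sprang back up, the link stayed put, and the job was handed in at about 20 s; no verdict came back, and the bush being fully home is inferred from the head reaching its stop.

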